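Set up a roller in a V-fixture against a spacer plate

TASK

Stand the flat metal spacer plate upright on one of its short edges in the middle of the slot of the V-fixture, between the low end wall and the V, square to the V, and let go of it. Then lay the roller gently in the V with its end close up to the plate (a gap of a few millimetres at most, plate still upright), and press it down with about 15 N so that it bears on both faces of the V. Finish while still holding it pressed down, and leave the flange, bush and wrench where they are.

Things in the scene. Friction and masses are not known exactly. Their poses are not given: they have to be found in the camera images.
- fixture: Fixed steel V-fixture. Origin on the bench under the middle between its two V saddles; x along the V, roughly away from the robot; z up. Base 172 x 64 x 10 mm (x -104 to +68). Saddles 48 mm wide, x -60 to -35 and +35 to +60, tops at z 46, each with a 90 degree V (apex z 27.4, 37 mm wide at the top). The gap between saddles is open down to z 10: room for fingers beside a roller.
- slot (a point): Middle of the floor of the fixture's slot, 10 mm above the bench, at x -73 in the fixture's frame (same axes). The slot is 26 mm long in x (-86 to -60), open at both sides; on the robot's side stands the end wall, x -98 to -86, 36 mm wide, top 40 mm above the bench.
- seat (a point): Point on the axis of a seated roller, midway between the saddles: 50 mm above the bench, at x 0, y 0 in the fixture's frame (same axes); the seated roller's top is 66 mm above the bench. With its end at a plate in mid-slot, the roller's centre lies about 2 mm to the -x side of this point.
- flank_left: The fixture's 45 degree V faces on its +y side (both saddles), fixed; same origin and axes as the fixture
- flank_right: The fixture's 45 degree V faces on its -y side (both saddles), fixed; same origin and axes as the fixture
- plate: Plain flat aluminium plate 70 x 60 x 12 mm, about 0.16 kg, loose; at first lying flat on the packing block. Origin at its centre; x along the 70 mm side, y along the 60 mm side, z its 12 mm thickness. The short edges are the 60 x 12 mm ones: standing on one it is 70 mm tall, so in the slot its centre is at height 45 mm above the bench.
- packer: Fixed wooden packing block 50 x 34 x 30 mm, origin under its centre on the bench; the plate lies centred on it (within some 3 mm), its 70 mm side along the block's x, and overhangs it all round (13 mm at each 60 mm-apart side); plate centre 36 mm above the bench
- roller: Plain hollow steel roller with closed ends, a cylinder of diameter 32 mm and length 130 mm, about 0.35 kg, loose; at first lying in the wooden stand. Origin at its centre, x along its axis.
- stand: Fixed wooden stand for the roller, 120 x 50 mm, origin under its centre on the bench, x along the roller; two notched posts (x 41 to 55 mm either side, tops at z 42 mm) with 82 mm free between them down to z 8 mm; the roller's axis lies 42 mm above the bench
- flange: Bystander: loose steel flange 84 mm across, 22 mm high, origin under its centre; leave alone
- bush: Bystander: loose steel bush 44 mm across, 22 mm high, origin under its centre; leave alone
- wrench: Bystander: loose wrench lying on the bench, about 0.2 kg; leave alone
Not all that is in view belongs to the job. What is shaped like the roller but black or purple is not meant.

How it is judged:
By the outcome, as a careful person would: the job done as asked, in the order asked, and still so for the second after the job is handed in, while the arm keeps its last pose, push and grip.
It also fails if it takes over 64 s, if anything falls off the work surface, if the arm or the gripper's body presses on something with over 40 N, if the wrist force passes 120 N, or if a joint passes its speed limit or range.

ROBOT

A 6-joint arm with a two-finger parallel gripper is mounted at the origin on the work surface. World frame = base frame: x ahead of the robot, y to its left, z up, the work surface at z = 0. Lengths are in mm, angles in rad, forces in N, time in s.
With the tool pointing down it reaches from about 300 to 775 mm from the base axis. Payload 14.6 kg.
Tool frame: the origin (TCP) lies at the very end of the fingers, on their centre line; the grasp point (between the pads) lies 19 mm behind it; z points along the fingers, y is the line along which they close (so a half turn about z gives the same grasp; the last joint's range is limited). The gripper opens to 94 mm and grips with 3 to 60 N. Pads are 16 mm wide; open, the fingers measure 119 mm over their backs; the gripper's body (75 mm by 177 mm) begins 78 mm behind the grasp point.
Start: joints at [-1.263, 0.3, 1.521, -0, 1.321, -0.067], TCP at [201.34, -511.812, 205.446] pointing down, gripper open.
Joint ranges: [-3.03, 3.03], [-0.79, 2.21], [0.23, 2.52], [-1.04, 4.18], [0, 3.07], [-2.55, 2.55]. Speed limits (rad/s): [2.22, 2.22, 2.57, 3.14, 3.14, 3.14].

INTERFACE

Orientations are given as [roll, pitch, yaw] about the fixed x, y, z axes, in that order (R = Rz(yaw) Ry(pitch) Rx(roll)).
In Python, from cell import manip, eyes, ticket gives the robot as it stands. The module is installed in compiled form; this text tells all that it offers.
- The arm moves only by the tool arm_command, never from a script. Its argument "plan" is a list of rows, each a list of 5 numbers: the opening, from -1 (shut) to 1 (fully open), then the shift along the tool's x, y, z in m, then the turn about the tool's z in rad. In form: [[jaw, dx, dy, dz, roll], ...]. A call has 1 to 20 rows; each row shifts and turns the commanded pose from where the row before left it, along the tool's axes as they then stand; what a row does not reach is not made up. A row lasts 1/8 s, in which the tool goes at most 62.5 mm and 10.7 degrees, less where a joint would pass 70% of its speed; a pose out of reach is approached as far as the arm can. A call is refused whole if a number of a shift passes 0.0625 or a number of a turn 0.188, either way. A call with a gripper value outside its range is refused whole. The fingers move at their own pace and stop on an object; "newtons" is the grip in N (left out, the last holds). Time passes only in rows, so rows that do not move let the fingers close. It gives the time, the measured TCP pose, the force, the opening and the grip force at its end, in the units of the state.
- manip.read_state(): the state, without advancing time (a new reading comes with each control period).
- eyes.camera(name): name is "side" or "top"; returns a dict with "img" (420x560x3 uint8, blue, green, red), "z_map" (420x560 float32, mm along the optical axis (not along the pixel's ray), 0 where there is no reading), "fx", "fy", "cx", "cy" (pixels), "dist" ([k1, k2, p1, p2, k3] as OpenCV has them; the pictures are not rectified), "eye" and "orientation" of the camera in the world. Camera axes: x right, y down, z forward; pixel columns grow to the right and rows downward; lengths in mm; the calibration is good to about 2 mm. A picture is of the moment at which its call begins.
- ticket.sign_off(): hands the job in; it is judged then, once.
The state is a dict: "clock": time; "joints": joint angles; "qd": joint speeds; "effort": joint torques, N m; "eef_pos": TCP position; "eef_rot": TCP orientation; "wrist_force": force on the tool from outside, world axes, zero at the start; "moment": the same for the moment, N m; "finger_gap": finger opening in mm; "finger_force": force on a finger pad.
Only numpy, scipy, OpenCV 4.12 (cv2) and the standard library are available. Lean on these libraries where they do the work, as an engineer would, in place of code of your own. Each camera call takes 0.05 s, during which the arm holds its last target. There are 200 camera calls.

## Working session

There is one attempt and no reset: what is moved stays moved. The work goes in short steps, Python scripts to look and compute and a tool call to move; the robot and the scene stay as the last step left them, time stands still between calls to the robot, and variables do not carry over. Pictures are saved under pics/ and viewed, at most 13 in all, crops included, and the job is handed in when it is done.

Besides the shell and the picture viewer there is one more tool, called after "Emit:" by a JSON object that holds its "op" and its "data". arm_command: Moves the arm, as the interface text tells. Its arguments: {"type":"object","properties":{"plan":{"type":"array"},"newtons":{"type":"number"}},"required":["plan"]}

```bash
mkdir -p pics; cat > h.py <<'E'
import numpy as np, cv2
from cell import manip, eyes, ticket
from scipy.spatial.transform import Rotation as R
def Rc(c):
    o=np.array(c["orientation"],float)
    return o if o.shape==(3,3) else R.from_euler('xyz',o).as_matrix()
def K(c): return np.array([[c["fx"],0,c["cx"]],[0,c["fy"],c["cy"]],[0,0,1.]])
def und(c,uv): return cv2.undistortPoints(np.array(uv,float).reshape(-1,1,2),K(c),np.array(c["dist"],float)).reshape(-1,2)
def onplane(c,uv,z):
    n=und(c,uv); d=np.c_[n,np.ones(len(n))]@Rc(c).T; e=np.array(c["eye"],float)
    return e+d*((z-e[2])/d[:,2])[:,None]
def cloud(c):
    v,u=np.mgrid[:420,:560]; n=und(c,np.c_[u.ravel(),v.ravel()]); z=c["z_map"].ravel()
    P=np.c_[n*z[:,None],z]@Rc(c).T+np.array(c["eye"]); P[z==0]=np.nan
    return P.reshape(420,560,3)
def proj(c,P):
    r=Rc(c).T; t=-r@np.array(c["eye"],float)
    return cv2.projectPoints(np.array(P,float).reshape(-1,1,3),cv2.Rodrigues(r)[0],t,K(c),np.array(c["dist"],float))[0].reshape(-1,2)
E
python3 - <<'E'
from h import *
s=manip.read_state();print(s)
for n in("top","side"):
    c=eyes.camera(n);cv2.imwrite(f"pics/{n}0.png",c["img"])
    np.save(f"{n}0.npy",c,allow_pickle=True)
    print({k:c[k] for k in c if k not in("img","z_map")})
E
```

```text
{'clock': 0.0, 'joints': array([-1.26263901e+00,  3.00479229e-01,  1.52158596e+00, -2.43169727e-05,
        1.32069713e+00, -6.66087390e-02]), 'qd': array([ 0.00046046, -0.00037027,  0.0033805 ,  0.00032211,  0.00015951,
        0.00098735]), 'effort': array([ 8.55446451e-04, -5.31803226e+01, -3.52739596e+01,  7.08506349e-02,
        2.42993556e-02, -1.26439249e-04]), 'eef_pos': array([ 201.23645081, -511.578392  ,  204.87980671]), 'eef_rot': array([-3.14042401e+00, -5.43517198e-05,  3.74772055e-01]), 'wrist_force': array([ 0.14603371, -0.10226952,  0.77183434]), 'moment': array([ 0.01592365,  0.04768426, -0.04498472]), 'finger_force': 0.0, 'finger_gap': 94.01027821189}
{'fx': 546.2005087964301, 'fy': 546.2005087964301, 'cx': 286.68167901801496, 'cy': 206.9904832494715, 'dist': array([-0.064502,  0.      ,  0.      ,  0.      ,  0.      ]), 'eye': array([ 440.91856582,   54.77667505, 1160.21896772]), 'orientation': array([-3.06760576, -0.006614  , -1.58808268])}
{'fx': 534.3306148463456, 'fy': 534.3306148463456, 'cx': 286.70889528279804, 'cy': 211.9169249517782, 'dist': array([-0.05358409,  0.        ,  0.        ,  0.        ,  0.        ]), 'eye': array([-255.09884252,  847.92409846,  699.44632781]), 'orientation': array([-2.0702284 , -0.00900309, -2.34114318])}
```

View pics/top0.png

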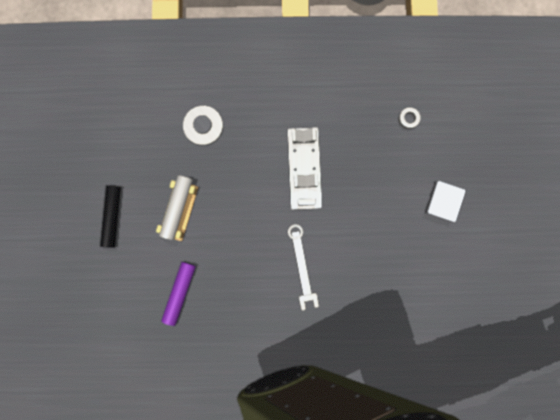

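View pics/side0.png

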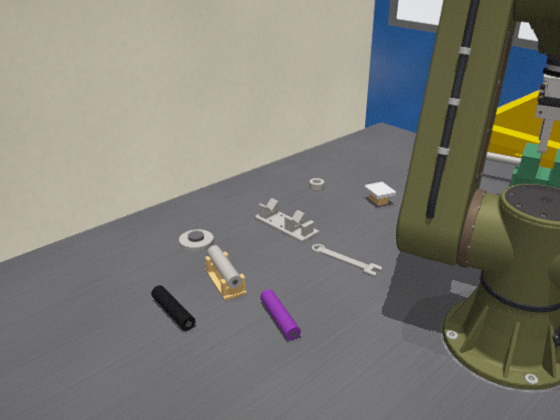

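The roller is at top (177,207), grey in the wooden stand. The lookalikes are black at (111,216) and purple at (178,294). The plate is at (447,201) on its block, the fixture at (305,168), the wrench at (303,265), the flange at (202,125) and the bush at (410,118). I choose the grey roller and will check it in a crop while measuring.

```bash
python3 - <<'E'
from h import *
c=np.load("top0.npy",allow_pickle=True).item(); im=c["img"]; P=cloud(c)
print("eye-depth bench z", np.nanmedian(P[200:220,360:400,2]))
g=im.min(2)
def rect(box,z,mask,nm):
    x0,y0,x1,y1=box; m=np.zeros(g.shape,np.uint8); m[y0:y1,x0:x1]=mask[y0:y1,x0:x1]*255
    k=max(cv2.findContours(m,0,cv2.CHAIN_APPROX_NONE)[0],key=cv2.contourArea).reshape(-1,2)
    w=onplane(c,k,z)[:,:2].astype(np.float32); r=cv2.minAreaRect(w); b=cv2.boxPoints(r)
    print(nm,r); print(b.round(1).tolist()); return r
rect((415,170,480,235),42,g>150,"plate")
rect((275,115,335,222),10,g>110,"fixture")
hsv=cv2.cvtColor(im,cv2.COLOR_BGR2HSV)
rect((145,165,210,250),44,(hsv[...,1]<60)&(g>90),"roller")
for n,(x0,y0,x1,y1) in dict(plate=(430,185,462,217),roller=(160,175,195,240),fix=(285,122,328,212)).items():
    z=P[y0:y1,x0:x1,2]; print(n,np.nanpercentile(z,[2,25,50,75,98]).round(1))
# heights based
m=(P[...,2]>44); q=P[165:250,145:210][m[165:250,145:210]][:,:2]; print("roller top pts",len(q),q.mean(0)); u,s,v=np.linalg.svd(q-q.mean(0)); print(np.degrees(np.arctan2(v[0,1],v[0,0])),((q-q.mean(0))@v[0]).min(),((q-q.mean(0))@v[0]).max())
a=cv2.resize(im[100:250,140:340],None,fx=4,fy=4,interpolation=cv2.INTER_CUBIC); cv2.imwrite("pics/crop1.png",a)
E
```

```text
eye-depth bench z 0.7511873670523528
plate ((530.5963134765625, -284.8478698730469), (61.97342300415039, 72.58871459960938), 69.40067291259766)
[[485.70001220703125, -301.1000061035156], [553.7000122070312, -326.6000061035156], [575.5, -268.6000061035156], [507.5, -243.10000610351562]]
fixture ((609.1768798828125, 6.409214019775391), (178.15402221679688, 69.72249603271484), 1.4645100831985474)
[[519.2000122070312, 39.0], [521.0, -30.700000762939453], [699.0999755859375, -26.200000762939453], [697.2999877929688, 43.5]]
roller ((527.880615234375, 271.5607604980469), (132.75738525390625, 174.25550842285156), 89.59954071044922)
[[440.29998779296875, 205.8000030517578], [614.5, 204.60000610351562], [615.5, 337.29998779296875], [441.20001220703125, 338.5]]
plate [-1.3 40.2 42.2 43.7 46.8]
roller [-2.5  1.8 11.  54.7 60.4]
fix [-2.7  1.7  9.6 13.4 46.9]
roller top pts 956 [525.35199818 272.60945697]
162.75504338933027 -64.63745550552707 63.08891697567798
```

View pics/crop1.png

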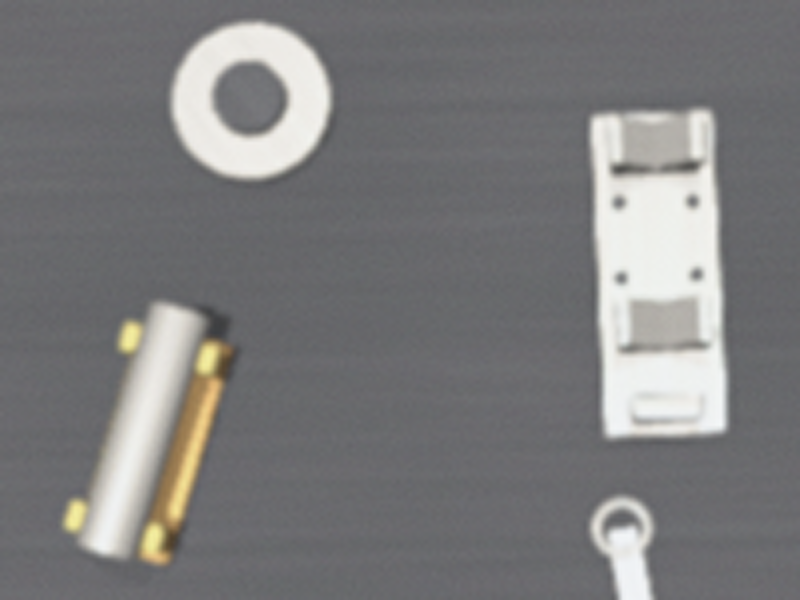

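The crop confirms the grey roller in its stand (crop centre about (145,430)). The fixture's end wall is on the robot's side (crop 667,407). Next I refine the fixture's axis.

```bash
cat > fx.py <<'E'
from h import *
c=np.load("top0.npy",allow_pickle=True).item(); im=c["img"]; g=im.min(2).astype(float)
# base outline: subpixel left/right edges per row at half level, rows away from ends
L=[];Rr=[]
def cross(p,lvl=150):  # first/last subpixel crossing
    i=np.where(p>lvl)[0]; a,b=i[0],i[-1]
    return a-(p[a]-lvl)/(p[a]-p[a-1]), b+(p[b]-lvl)/(p[b]-p[b+1])
for v in range(133,206):
    a,b=cross(g[v,275:335]); L.append((275+a,v));Rr.append((275+b,v))
L=onplane(c,L,10);Rr=onplane(c,Rr,10)
for n,e in(("L",L),("R",Rr)):
    k=np.polyfit(e[:,0],e[:,1],1); r=e[:,1]-np.polyval(k,e[:,0]); ok=abs(r)<1.5; k=np.polyfit(e[ok,0],e[ok,1],1); print(n,np.degrees(np.arctan(k[0])),np.polyval(k,620),r.std())
T=[];B=[]
for u in range(296,315):
    T.append((u,110+cross(g[110:225,u])[0]))
for u in range(296,318): B.append((u,110+cross(g[110:225,u])[1]))
for n,e in(("T",T),("B",B)):
    e=onplane(c,e,10); k=np.polyfit(e[:,1],e[:,0],1); print(n,-np.degrees(np.arctan(k[0])),np.polyval(k,6.5))
# grey V faces
for y0,y1 in((125,148),(172,192)):
    s=((g>60)&(g<185)); m=np.zeros(g.shape,np.uint8); m[y0:y1,290:320]=s[y0:y1,290:320]
    n,l,st,ce=cv2.connectedComponentsWithStats(m); i=1+st[1:,4].argmax(); print(st[i],ce[i],onplane(c,[ce[i]],36))
E
python3 fx.py
```

```text
L 1.4811110960281375 40.252276349664996 0.4157496031293299
R 1.5798387178810194 -25.868877856547986 0.4067159835788557Traceback (most recent call last):
  File "fx.py", line 15, in <module>
    T.append((u,110+cross(g[110:225,u])[0]))
                    ~~~~~^^^^^^^^^^^^^^
  File "fx.py", line 7, in cross
    return a-(p[a]-lvl)/(p[a]-p[a-1]), b+(p[b]-lvl)/(p[b]-p[b+1])
                                                          ~^^^^^
IndexError: index 115 is out of bounds for axis 0 with size 115
```

```bash
sed -i 's/110:225/110:219/g' fx.py; python3 fx.py
```

```text
L 1.4811110960281375 40.252276349664996 0.4157496031293299
R 1.5798387178810194 -25.868877856547986 0.4067159835788557
T -0.25794684527398043 695.7201088263586
B 0.11704222135877522 521.976663817218
[290 125  30  23 408] [305.02941176 134.07107843] [[676.0889197    4.96446007  36.        ]]
[294 175  23  14 221] [305.36651584 181.62443439] [[576.15330523   6.28045728  36.        ]]
```

Emit:
{"op": "arm_command", "data": {"plan": [[1,0,0,0,0.1835],[1,0,0,0,0.1835],[1,0,0,0,0.1835],[1,0,0,0,0.1835],[1,0.0253,-0.0328,0,0],[1,0.0253,-0.0328,0,0],[1,0.0253,-0.0328,0,0],[1,0.0253,-0.0328,0,0],[1,0.0253,-0.0328,0,0],[1,0.0253,-0.0328,0,0],[1,0.0253,-0.0328,0,0],[1,0.0253,-0.0328,0,0],[1,0.0253,-0.0328,0,0],[1,0.0253,-0.0328,0,0],[1,0,0,0.05,0],[1,0,0,0.05,0],[1,0,0,0,0]], "newtons": 5}}

```text
clock: 2.22
eef_pos: [551.8, -292.6, 101.9]
eef_rot: [-3.14, 0.007, -0.359]
wrist_force: [-1.2, 0.3, 1.1]
finger_gap: 93.5
finger_force: 0.0
```

Emit:
{"op": "arm_command", "data": {"plan": [[1,0.001,0,0.04,0],[1,0,0,0.03,0],[1,0,0,0.013,0],[1,0,0,0,0],[-1,0,0,0,0],[-1,0,0,0,0],[-1,0,0,0,0],[-1,0,0,0,0],[-1,0,0,0,0]], "newtons": 5}}

```text
clock: 3.35
eef_pos: [554.6, -294.1, 22.8]
eef_rot: [3.142, -0.0, -0.359]
wrist_force: [-1.5, 0.7, 3.6]
finger_gap: 59.8
finger_force: 5.0
```

```bash
python3 - <<'E'
from h import *
print(manip.read_state()["finger_gap"],manip.read_state()["finger_force"],manip.read_state()["eef_pos"])
a=eyes.camera("top")["img"][130:270,390:500]; c=eyes.camera("side"); b=c["img"][120:260,320:430]
cv2.imwrite("pics/g1.png",np.hstack([cv2.resize(x,None,fx=3.6,fy=3.6,interpolation=cv2.INTER_CUBIC) for x in(a,b)]))
E
```

```text
59.78588819253217 4.994384273886681 [ 554.55336951 -294.10638828   22.76503594]
```

View pics/g1.png

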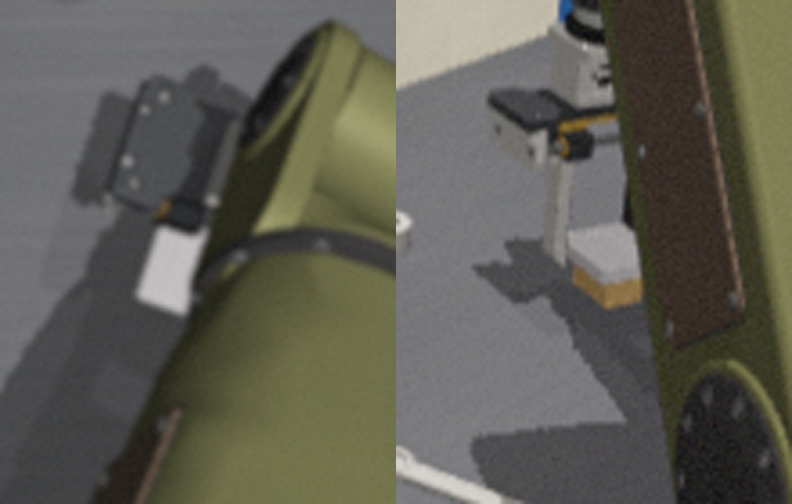

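The grip is on the plate's 60 mm sides at the far end (gap 59.8). I lift it slowly and let it swing.

Emit:
{"op": "arm_command", "data": {"plan": [[-1,0,0,-0.01,0],[-1,0,0,-0.01,0],[-1,0,0,-0.01,0],[-1,0,0,-0.01,0],[-1,0,0,-0.01,0],[-1,0,0,-0.01,0],[-1,0,0,-0.01,0],[-1,0,0,-0.01,0],[-1,0,0,0,0],[-1,0,0,0,0]], "newtons": 5}}

```text
clock: 4.7
eef_pos: [554.3, -293.9, 102.1]
eef_rot: [-3.141, 0.001, -0.359]
wrist_force: [0.0, -0.5, -2.1]
finger_gap: 59.8
finger_force: 5.0
```

```bash
cat > look.py <<'E'
from h import *
import sys
n=sys.argv[1]; t=[int(i) for i in sys.argv[2:6]]; s=[int(i) for i in sys.argv[6:10]]
o=[]
for nm,(x0,y0,x1,y1) in(("top",t),("side",s)):
    c=eyes.camera(nm); np.save(f"{nm}_{n}.npy",c,allow_pickle=True); a=c["img"][y0:y1,x0:x1]
    o.append(cv2.resize(a,(395,int(395*a.shape[0]/a.shape[1])),interpolation=cv2.INTER_CUBIC))
h=max(a.shape[0] for a in o); cv2.imwrite(f"pics/{n}.png",np.hstack([cv2.copyMakeBorder(a,0,h-a.shape[0],0,4,0) for a in o]))
E
python3 look.py l1 390 130 500 270 320 90 430 230
```

```text
(no output)
```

View pics/l1.png

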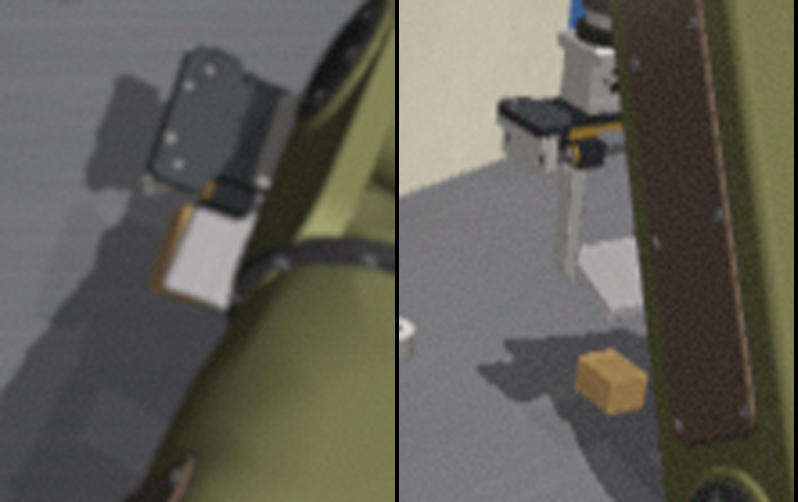

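The plate is held and has partly swung, about 35°. I ease the grip so gravity can turn it further.

Emit:
{"op": "arm_command", "data": {"plan": [[-1,0,0,0,0],[-1,0,0,0,0],[-1,0,0,-0.005,0],[-1,0,0,0.005,0],[-1,0,0,0,0]], "newtons": 3.5}}

```text
clock: 5.42
eef_pos: [554.2, -293.9, 101.9]
eef_rot: [-3.141, 0.001, -0.359]
wrist_force: [-0.4, 0.2, -1.1]
finger_gap: 60.3
finger_force: 3.5
```

```bash
cat > tilt.py <<'E'
from h import *
# plate pixels in the side view between the fingers: fit of plane from depth
for nm in("top","side"):
    c=eyes.camera(nm); P=cloud(c); s=manip.read_state(); e=s["eef_pos"]; y=s["eef_rot"][2]
    d=P-e; tx=d[...,0]*np.cos(y)+d[...,1]*np.sin(y); ty=d[...,0]*np.sin(y)-d[...,1]*np.cos(y); tz=-d[...,2]
    g=c["img"].min(2)
    m=(abs(ty)<26)&(tx>-60)&(tx<30)&(tz<65)&(tz>-28)&(g>100)
    q=np.c_[tx[m],tz[m]]; 
    if len(q)<10: print(nm,len(q)); continue
    k=q-np.median(q,0); u,ss,v=np.linalg.svd(k,full_matrices=False); a=np.degrees(np.arctan2(v[0,1],-v[0,0]))
    print(nm,len(q),"tilt",a%180,np.median(q,0),"tx",np.percentile(q[:,0],[3,97]),"tz",np.percentile(q[:,1],[3,97]),"sing",ss)
s=manip.read_state();print(s["wrist_force"],s["finger_gap"],s["finger_force"])
E
python3 tilt.py
```

```text
top 253 tilt 59.565010575892835 [-24.87719179  18.33518523] tx [-35.26912024 -13.32987404] tz [-2.17519694 36.4606795 ] sing [211.32717205  20.4828481 ]
side 382 tilt 59.45440522820375 [-18.52141098   9.97178906] tx [-35.51822068  -2.09663934] tz [-17.71268272  36.96446262] sing [380.68451295  58.52631268]
[ 0.18624036 -0.48508195 -2.86819535] 60.214001343380765 3.4999775514006615
```

Emit:
{"op": "arm_command", "data": {"plan": [[-1,0,0,0,0],[-1,0,0,0,0],[-1,0,0,-0.01,0],[-1,0,0,0.01,0],[-1,0,0,-0.01,0],[-1,0,0,0.01,0],[-1,0,0,0,0]], "newtons": 3}}

```text
clock: 6.4
eef_pos: [554.0, -293.8, 101.3]
eef_rot: [-3.141, 0.002, -0.359]
wrist_force: [0.5, 0.2, -1.9]
finger_gap: 59.8
finger_force: 3.0
```

```bash
python3 tilt.py
```

```text
top 230 tilt 63.89875603703069 [-23.16613891  21.06550298] tx [-32.41326431 -13.17068293] tz [-0.19005419 39.90027153] sing [202.74146915  19.09622919]
side 392 tilt 63.01734791036091 [-17.19047233  11.20191454] tx [-32.90070943  -2.25548354] tz [-16.41362043  39.84790484] sing [385.00422164  56.69892192]
[ 0.23676419 -0.76172544 -2.33351934] 59.835402865142484 2.9999318718910217
```

The plate hangs at about 63°. I will lever it to vertical against the far side of the fixed packing block.

Emit:
{"op": "arm_command", "data": {"plan": [[-1,0.015,0,0,0],[-1,0.015,0,0,0],[-1,0.015,0,0,0],[-1,0,0,0.015,0],[-1,0,0,0.018,0],[-1,0,0,0.015,0],[-1,-0.01,0,0,0],[-1,-0.01,0,0,0],[-1,-0.008,0,0,0],[-1,-0.005,0,0,0],[-1,0,0,0,0]], "newtons": 3}}

```text
clock: 7.88
eef_pos: [565.5, -298.2, 54.9]
eef_rot: [3.142, -0.0, -0.359]
wrist_force: [0.1, -0.7, -2.3]
finger_gap: 60.0
finger_force: 3.0
```

```bash
python3 tilt.py
```

```text
top 0
side 311 tilt 84.43434858042211 [-6.29504468  7.1694128 ] tx [-14.19539252   2.99136517] tz [-19.37113204  45.97709739] sing [335.40210713  72.28232058]
[ 0.45381069 -0.35988211 -1.71295599] 60.28443126876042 2.999846711754799
```

Emit:
{"op": "arm_command", "data": {"plan": [[-1,-0.003,0,0,0],[-1,-0.002,0,0,0],[-1,0,0,0,0],[-1,0,0,0,0]], "newtons": 3}}

```text
clock: 8.48
eef_pos: [560.9, -296.5, 54.4]
eef_rot: [-3.142, 0.0, -0.359]
wrist_force: [-0.8, -0.4, -2.2]
finger_gap: 60.4
finger_force: 3.0
```

```bash
python3 tilt.py
```

```text
top 0
side 289 tilt 88.90599509918805 [-4.83997449  6.4813646 ] tx [-12.24820372   2.55599902] tz [-19.04046998  45.77331836] sing [318.18131144  66.16817224]
[ 0.14682249 -0.09545618 -0.65284558] 59.85495976289708 2.9998070374131203
```

Emit:
{"op": "arm_command", "data": {"plan": [[-1,-0.001,0,0,0],[-1,0,0,0,0],[-1,0,0,0,0],[-1,0,0,-0.02,0],[-1,0,0,-0.03,0],[-1,0,0,-0.02,-0.1287],[-1,0,0,0,-0.1287],[-1,0,0,0,-0.1287],[-1,0,-0.03,0,0],[-1,0,-0.03,0,0],[-1,0,-0.03,0,0],[-1,0,-0.03,0,0],[-1,0,-0.03,0,0],[-1,0,-0.03,0,0],[-1,0,-0.03,0,0],[-1,0,-0.03,0,0],[-1,0,-0.03,0,0],[-1,0.001,-0.03,0,0],[-1,0,0,0,0],[-1,0,0,0,0]], "newtons": 15}}

```text
clock: 11.08
eef_pos: [553.0, 3.3, 125.3]
eef_rot: [3.141, -0.0, 0.027]
wrist_force: [-0.2, 0.0, -1.9]
finger_gap: 60.0
finger_force: 15.0
```

```bash
python3 tilt.py; python3 look.py l2 260 90 370 230 230 130 340 270
```

```text
top 0
side 391 tilt 90.87232736874653 [-3.2024029  13.44905948] tx [-6.8439997   3.00750935] tz [-18.39797322  49.64976666] sing [429.47232346  48.63267882]
[ 0.21812229 -0.54088472 -0.60750461] 59.67084968036055 14.999667406082153
```

View pics/l2.png

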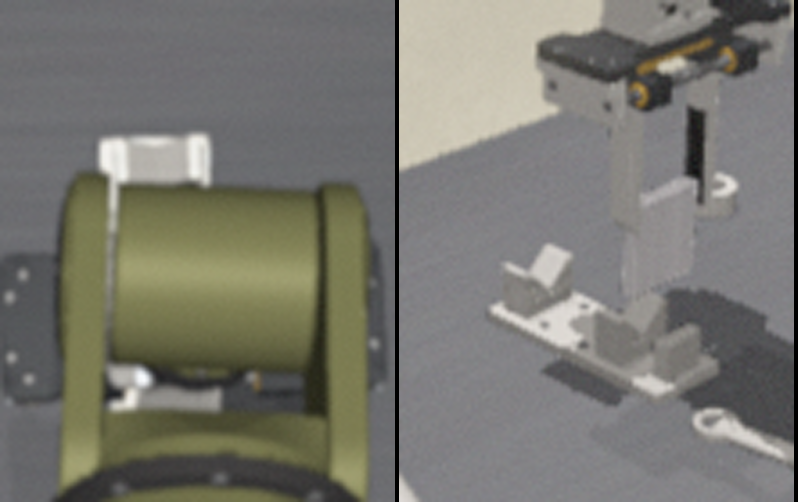

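The plate hangs upright over the slot. I check its offset from the wall in the side view.

```bash
cat > rel.py <<'E'
from h import *
import sys
c=np.load(sys.argv[1],allow_pickle=True).item(); P=cloud(c); y=np.radians(1.53); O=np.array([626.8,7.4])
d=P[...,:2]-O; fx=d[...,0]*np.cos(y)+d[...,1]*np.sin(y); fy=-d[...,0]*np.sin(y)+d[...,1]*np.cos(y); z=P[...,2]
def st(n,m):
    print(n,m.sum(),"fx",np.percentile(fx[m],[5,50,95]).round(1),"fy",np.percentile(fy[m],[5,50,95]).round(1),"z",np.median(z[m]).round(1)) if m.sum()>5 else print(n,m.sum())
st("wall top",(abs(z-40)<4)&(fx<-84)&(fx>-105)&(abs(fy)<26))
st("wall face",(z>16)&(z<36)&(fx<-92)&(fx>-105)&(abs(fy)<14))
st("base",(abs(z-10)<4)&(abs(fy)<45)&(fx>-125)&(fx<90))
st("saddle1 -x/+y",(z>15)&(z<48)&(fx<-30)&(fx>-70)&(abs(fy)<30))
st("plate",(z>float(sys.argv[2]))&(z<float(sys.argv[3]))&(fx>-90)&(fx<-55)&(abs(fy)<25))
E
python3 rel.py side_l2.npy 85 130
```

```text
wall top 53 fx [-99.2 -95.4 -87.1] fy [-17.1   0.9  17.1] z 39.3
wall face 49 fx [-99.8 -98.5 -95.9] fy [-12.2   0.5  13.1] z 27.2
base 520 fx [-103.3  -12.9   45.5] fy [-27.6  16.   31.5] z 9.9
saddle1 -x/+y 263 fx [-61.6 -55.1 -37. ] fy [-21.8   5.   24.1] z 32.9
plate 222 fx [-80.2 -77.4 -73.7] fy [-21.5   2.1  24. ] z 107.0
```

Emit:
{"op": "arm_command", "data": {"plan": [[-1,-0.0015,-0.002,0.02,0],[-1,0,0,0.02,0],[-1,0,0,0.015,0],[-1,0,0,0.005,0],[-1,0,0,0.002,0],[-1,0,0,0,0]], "newtons": 15}}

```text
clock: 12.02
eef_pos: [551.7, 5.7, 62.9]
eef_rot: [3.142, -0.001, 0.027]
wrist_force: [0.4, -0.2, -1.7]
finger_gap: 59.7
finger_force: 15.0
```

```bash
python3 tilt.py; python3 look.py l3 260 90 370 230 230 130 340 270; python3 rel.py side_l3.npy 44 75
```

```text
top 0
side 651 tilt 68.75762944741227 [-5.53873412 26.90932817] tx [-31.62985363  25.09548131] tz [-17.85575483  61.5628082 ] sing [637.76052979 352.85578719]
[ 0.00182574  0.17583395 -0.248576  ] 59.711111035814945 14.99971255660057
wall top 49 fx [-100.2  -94.6  -87.8] fy [-15.7  -0.4  16.7] z 39.8
wall face 52 fx [-100.2  -98.4  -96. ] fy [-12.2   1.7  12.7] z 25.2
base 473 fx [-103.3   -5.4   46.6] fy [-27.4  16.8  31.4] z 10.1
saddle1 -x/+y 94 fx [-67.2 -48.1 -36.3] fy [19.  22.6 28.3] z 33.5
plate 142 fx [-81.8 -79.3 -76.3] fy [-21.6   0.2  21.5] z 59.7
```

View pics/l3.png

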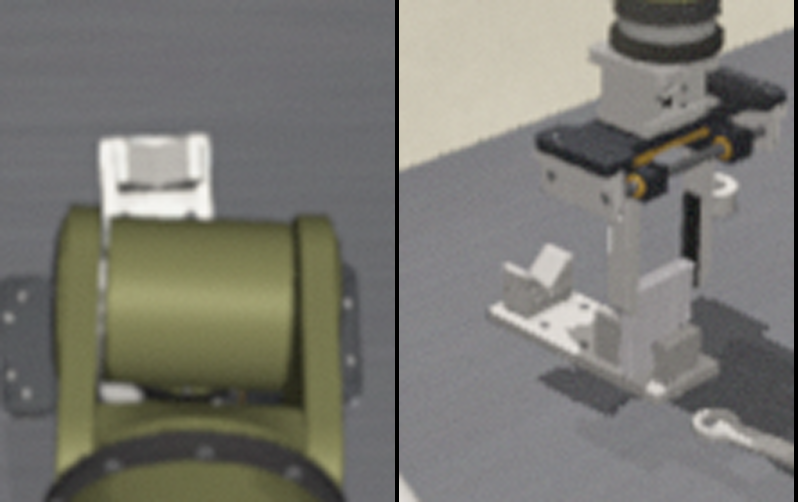

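The plate is in the slot between wall and V, centred at about x -73. I lower it gently.

Emit:
{"op": "arm_command", "data": {"plan": [[-1,0,0,0.0015,0],[-1,0,0,0.0015,0],[-1,0,0,0.001,0],[-1,0,0,0.001,0],[-1,0,0,0.001,0],[-1,0,0,0,0]], "newtons": 5}}

```text
clock: 12.98
eef_pos: [552.4, 5.8, 57.6]
eef_rot: [3.141, -0.003, 0.027]
wrist_force: [2.5, 0.8, 7.0]
finger_gap: 59.7
finger_force: 5.0
```

Emit:
{"op": "arm_command", "data": {"plan": [[-1,0,0,0,0],[-1,0,0,-0.0005,0],[-1,0,0,0,0]], "newtons": 3}}

```text
clock: 13.35
eef_pos: [551.6, 5.7, 57.2]
eef_rot: [3.142, -0.001, 0.027]
wrist_force: [1.2, 0.3, 5.0]
finger_gap: 59.9
finger_force: 3.0
```

```bash
cat > pl.py <<'E'
from h import *
c=eyes.camera("side"); P=cloud(c); y=np.radians(1.53); O=np.array([626.8,7.4])
d=P[...,:2]-O; fx=d[...,0]*np.cos(y)+d[...,1]*np.sin(y); fy=-d[...,0]*np.sin(y)+d[...,1]*np.cos(y); z=P[...,2]
m=(z>44)&(z<77)&(fx>-95)&(fx<-65)&(abs(fy)<26)
A=np.c_[fy[m],z[m]-60,np.ones(m.sum())]; k,*_=np.linalg.lstsq(A,fx[m],rcond=None); r=fx[m]-A@k; ok=abs(r)<3; k,*_=np.linalg.lstsq(A[ok],fx[m][ok],rcond=None)
print("plate front face n",ok.sum(),"yaw err deg",np.degrees(-k[0]),"lean(+x w/ z) deg",np.degrees(k[1]),"fx at z60",k[2])
m2=(z>44)&(fx>-95)&(fx<-60)&(abs(fy)<50); print("z max",np.percentile(z[m2],97))
s=manip.read_state(); print(s["eef_pos"],s["wrist_force"],s["finger_gap"])
E
python3 pl.py
```

```text
plate front face n 150 yaw err deg 0.26626676752011286 lean(+x w/ z) deg -0.8472930137459569 fx at z60 -78.44969296249899
z max 285.19631696261513
[551.63465067   5.72813081  57.19644598] [0.28321723 0.2073949  4.62206594] 59.954283218158174
```

Near upright and square. I release it, rise clear and check.

Emit:
{"op": "arm_command", "data": {"plan": [[-0.5,0,0,0,0],[0.5,0,0,0,0],[1,0,0,0,0],[1,0,0,0,0],[1,0,0,0,0],[1,0,0,0,0],[1,0,0,-0.01,0],[1,0,0,-0.03,0],[1,0,0,-0.04,0],[1,0,0,-0.04,0]]}}

```text
clock: 14.65
eef_pos: [551.3, 5.7, 178.9]
eef_rot: [3.142, -0.001, 0.027]
wrist_force: [0.6, -0.7, -0.1]
finger_gap: 94.1
finger_force: 0.0
```

```bash
python3 pl.py
```

```text
plate front face n 146 yaw err deg 1.1463317213283193 lean(+x w/ z) deg -0.073530066505001 fx at z60 -76.95251297818615
z max 402.88196899916096
[553.15850201   5.69238737 184.51135761] [-0.1456978   0.16397584  5.11215443] 94.09426640796671
```

Emit:
{"op": "arm_command", "data": {"plan": [[1,0,0,0,0.164],[1,0,0,0,0.164],[1,-0.0105,-0.0247,0,0],[1,-0.0105,-0.0247,0,0],[1,-0.0105,-0.0247,0,0],[1,-0.0105,-0.0247,0,0],[1,-0.0105,-0.0247,0,0],[1,-0.0105,-0.0247,0,0],[1,-0.0105,-0.0247,0,0],[1,-0.0105,-0.0247,0,0],[1,-0.0105,-0.0247,0,0],[1,-0.0105,-0.0247,0,0],[1,0,0,0.04,0],[1,0,0,0.04,0],[1,0,0,0,0],[1,0,0,0,0]]}}

```text
clock: 16.7
eef_pos: [525.2, 273.1, 98.9]
eef_rot: [-3.14, -0.002, -0.301]
wrist_force: [0.2, -0.6, 1.3]
finger_gap: 94.5
finger_force: 0.0
```

```bash
python3 pl.py; python3 look.py l4 260 90 370 230 150 190 290 330; python3 - <<'E'
from h import *
c=np.load("side_l4.npy",allow_pickle=True).item(); P=cloud(c); hsv=cv2.cvtColor(c["img"],cv2.COLOR_BGR2HSV)
m=(P[...,2]>46)&(P[...,2]<63)&(np.hypot(P[...,0]-526,P[...,1]-272)<75)&(hsv[...,1]<70)
q=P[m][:,:2]; a=np.radians(-17.25); d=q-[526.1,272.4]; x=d@[np.cos(a),np.sin(a)]; y=d@[-np.sin(a),np.cos(a)]
print(len(q),np.percentile(x,[1,50,99]),np.percentile(y,[1,50,99]),"ang",-17.25+np.degrees(np.polyfit(x,y,1)[0]))
E
```

```text
plate front face n 150 yaw err deg -0.9687350169172804 lean(+x w/ z) deg 0.5985483614676705 fx at z60 -77.23222325464961
z max 81.06672560054447
[525.32885266 273.08710244  99.18762284] [-0.04559154 -0.25625338 -0.04133197] 93.96250683298517
525 [-66.76082467 -10.99751901  63.29637505] [-10.99956889   5.76094892  17.10344337] ang -16.605945334050592
```

View pics/l4.png

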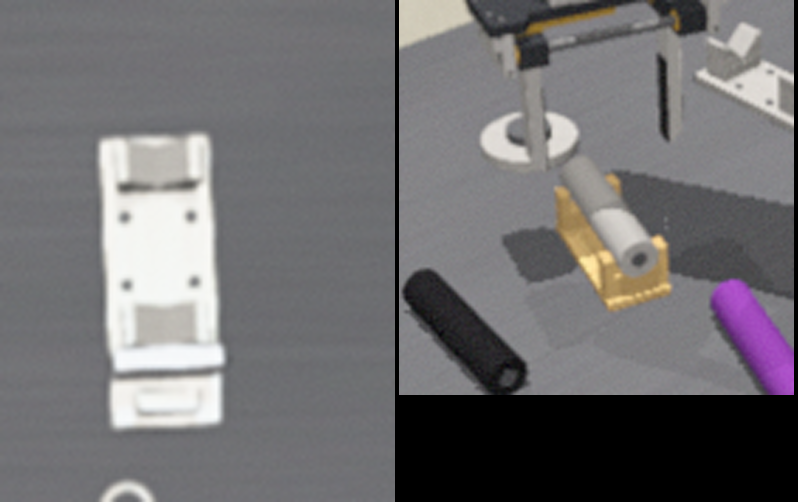

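The plate stands free, upright and square; its top edge is at crop (168,357). The fingers straddle the roller.

Emit:
{"op": "arm_command", "data": {"plan": [[1,0,0,0.03,0],[1,0,0,0.026,0],[1,0,0,0.015,0],[1,0,0,0.005,0],[1,0,0,0,0],[-1,0,0,0,0],[-1,0,0,0,0],[-1,0,0,0,0],[-1,0,0,0,0],[-1,0,0,0,0],[-1,0,0,0,0],[-1,0,0,0,0],[-1,0,0,0,0]], "newtons": 20}}

```text
clock: 18.48
eef_pos: [524.7, 273.6, 21.2]
eef_rot: [-3.14, -0.001, -0.301]
wrist_force: [1.7, 5.7, -1.2]
finger_gap: 31.7
finger_force: 20.0
```

```bash
python3 - <<'E'
from h import *
s=manip.read_state(); print(s["eef_pos"],s["eef_rot"],s["wrist_force"],s["finger_gap"])
c=np.load("top_l4.npy",allow_pickle=True).item(); g=c["img"].min(2)
P=cloud(c); m=((P[...,2]>60)&(P[...,2]<95)).astype(np.uint8)
n,l,st,ce=cv2.connectedComponentsWithStats(m[150:215,280:330]); print(st,ce+[280,150])
# plate top edge: pixel brightness profile across rows near the plate centre column
for u in(298,304,310): print(u,g[180:215,u].tolist())
E
```

```text
[524.7280093  273.56362476  21.17601619] [-3.13987059e+00 -7.35641445e-04 -3.00925127e-01] [ 1.70789306  5.67412272 -1.24208078] 31.686494928340686
[[   0    0   50   65 3040]
 [  11   35   31    9  210]] [[304.37828947 181.50592105]
 [306.26190476 189.15238095]]
298 [185, 183, 184, 184, 182, 170, 175, 219, 242, 246, 246, 243, 219, 149, 108, 146, 206, 230, 229, 230, 234, 235, 229, 218, 196, 195, 222, 230, 199, 135, 104, 106, 113, 111, 112]
304 [176, 175, 178, 176, 179, 188, 220, 236, 244, 245, 247, 245, 209, 133, 109, 157, 212, 227, 221, 224, 237, 244, 246, 241, 215, 194, 222, 234, 200, 135, 103, 106, 111, 113, 113]
310 [180, 180, 183, 182, 178, 191, 225, 243, 245, 246, 247, 243, 211, 136, 127, 186, 229, 232, 230, 231, 238, 243, 245, 240, 219, 211, 231, 234, 198, 137, 103, 106, 113, 112, 113]
```

Emit:
{"op": "arm_command", "data": {"plan": [[-1,0,0,-0.01,0],[-1,0,0,-0.03,0],[-1,0,0,-0.04,0],[-1,0,0,-0.02,-0.109],[-1,0,0,0,-0.109],[-1,0,0,0,-0.11],[-1,0.0105,0.0269,0,0],[-1,0.0105,0.0269,0,0],[-1,0.0105,0.0269,0,0],[-1,0.0105,0.0269,0,0],[-1,0.0105,0.0269,0,0],[-1,0.0105,0.0269,0,0],[-1,0.0105,0.0269,0,0],[-1,0.0105,0.0269,0,0],[-1,0.0105,0.0269,0,0],[-1,0.0105,0.0269,0,0],[-1,0,0,0,0],[-1,0,0,0,0]], "newtons": 25}}

```text
clock: 20.72
eef_pos: [636.2, 7.1, 120.7]
eef_rot: [-3.141, 0.001, 0.027]
wrist_force: [0.2, -0.0, -2.9]
finger_gap: 31.2
finger_force: 25.0
```

```bash
python3 look.py l5 250 80 360 220 215 120 325 260; python3 pl.py; cat > ro.py <<'E'
from h import *
import sys
z0,z1=float(sys.argv[1]),float(sys.argv[2]); y=np.radians(1.53); O=np.array([626.8,7.4])
for nm in("side","top"):
    c=eyes.camera(nm); P=cloud(c); d=P[...,:2]-O; fx=d[...,0]*np.cos(y)+d[...,1]*np.sin(y); fy=-d[...,0]*np.sin(y)+d[...,1]*np.cos(y); z=P[...,2]
    m=(z>z0)&(z<z1)&(abs(fy)<18)&(abs(fx)<95)
    if m.sum()<20: print(nm,m.sum()); continue
    e=fx[m]; print(nm,m.sum(),"fx",np.percentile(e,[1,2,5,50,95,98,99]).round(1))
    for a,b in((-66,-50),(-50,-30),(30,50),(50,66),(66,80)):
        k=m&(fx>a)&(fx<b); print((a,b),k.sum(),fy[k].mean().round(1) if k.any() else 0,z[k].mean().round(1) if k.any() else 0)
E
python3 ro.py 122 165; python3 - <<'E'
from h import *
c=np.load("top_l4.npy",allow_pickle=True).item()
p=onplane(c,[(304,186),(304,189.1),(304,192.3)],80); y=np.radians(1.53); print((p[:,:2]-[626.8,7.4])@[np.cos(y),np.sin(y)])
E
```

```text
plate front face n 151 yaw err deg 0.7591859371187104 lean(+x w/ z) deg 1.040955359070651 fx at z60 -77.45380151877613
z max 483.54580472976045
[636.3626252    7.44334153 121.00442604] [-0.58117147 -0.69817463 -3.12007396] 31.23087809672475
side 495 fx [-56.3 -55.7 -54.9 -12.9  69.3  72.9  75. ]
(-66, -50) 97 0.9 144.3
(-50, -30) 79 8.8 148.1
(30, 50) 46 11.3 146.6
(50, 66) 57 9.2 148.6
(66, 80) 38 8.5 147.9
top 0
[-64.53418718 -70.72809382 -77.115864  ]
```

View pics/l5.png

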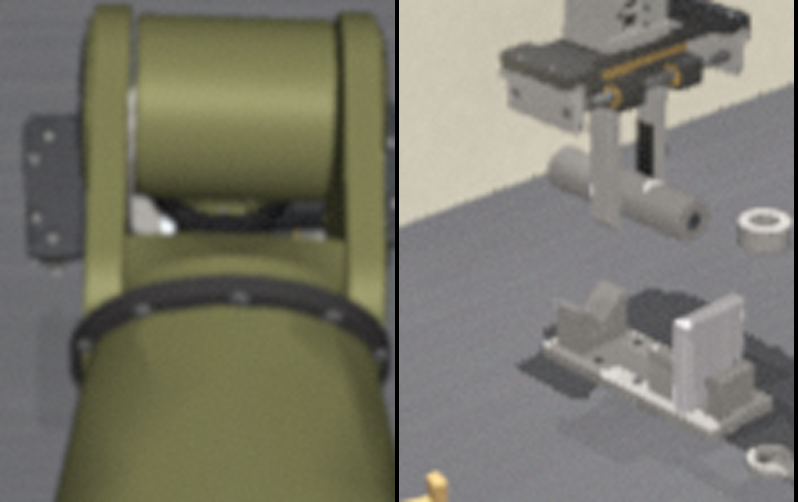

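The roller is held level, and its near end is measured above the plate. I fit that end against the plate more exactly.

```bash
python3 - <<'E'
from h import *
y=np.radians(1.53); O=np.array([626.8,7.4]); A=[];B=[]
for i in range(6):
    c=eyes.camera("side"); P=cloud(c); d=P[...,:2]-O; fx=d[...,0]*np.cos(y)+d[...,1]*np.sin(y); fy=-d[...,0]*np.sin(y)+d[...,1]*np.cos(y); z=P[...,2]
    m=(z>122)&(z<165)&(abs(fy)<20)&(fx<-50.5)&(fx>-70); A.append(fx[m])
    m=(z>48)&(z<76)&(abs(fy)<24)&(fx<-70)&(fx>-85); B.append(fx[m])
A=np.concatenate(A);B=np.concatenate(B); print(np.histogram(A,bins=np.arange(-62,-49.5,1))); print(np.median(B),B.std(),manip.read_state()["eef_pos"])
# rim by image: near end of the roller, silhouette bottom edge
c=np.load("side_l5.npy",allow_pickle=True).item()
R0=Rc(c)
def f(x,yy,z): return [O[0]+x*np.cos(y)-yy*np.sin(y),O[1]+x*np.sin(y)+yy*np.cos(y),z]
for x in(-53,-55,-57): print(x,proj(c,[f(x,0,142+16),f(x,-16,142),f(x,0,142-16),f(x,16,142)]).round(1).tolist())
print("plate top front edge",proj(c,[f(-77,-30,80),f(-77,30,80),f(-65,30,80),f(-65,30,10)]).round(1).tolist())
im=c["img"]; x0,y0=275,155; cv2.imwrite("pics/z5.png",cv2.resize(im[y0:y0+85,x0:x0+60],None,fx=7,fy=7,interpolation=cv2.INTER_CUBIC))
E
```

```text
(array([  0,   0,   0,   2,  13,  31,  71, 125, 120, 101,  63,  24]), array([-62., -61., -60., -59., -58., -57., -56., -55., -54., -53., -52.,
       -51., -50.]))
-77.31628046327226 1.6401523556827144 [636.58630478   6.76784999 120.98890189]
-53 [[295.8, 174.7], [300.2, 178.8], [295.6, 186.6], [291.2, 182.7]]
-55 [[296.4, 175.0], [300.8, 179.0], [296.2, 186.9], [291.8, 183.0]]
-57 [[297.0, 175.2], [301.4, 179.3], [296.8, 187.1], [292.4, 183.2]]
plate top front edge [[310.5, 202.5], [293.9, 210.5], [290.4, 208.8], [290.1, 233.4]]
```

View pics/z5.png

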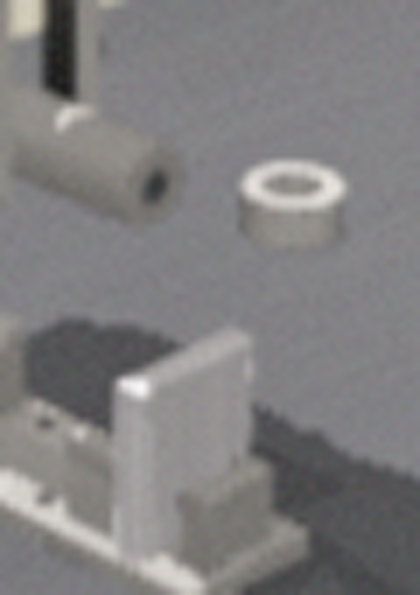

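The roller's end (crop 155,182) is about 10 mm beyond the plate's face, and the plate is upright. I move in 7 mm and lower.

Emit:
{"op": "arm_command", "data": {"plan": [[-1,-0.0035,0,0,0],[-1,-0.0035,0,0,0],[-1,0,0,0,0],[-1,0,0,0.02,0],[-1,0,0,0.025,0],[-1,0,0,0.02,0],[-1,0,0,0.012,0],[-1,0,0,0.005,0],[-1,0,0,0,0]]}}

```text
clock: 22.4
eef_pos: [629.8, 6.5, 39.2]
eef_rot: [3.142, -0.0, 0.027]
wrist_force: [-0.3, -0.4, -3.0]
finger_gap: 31.6
finger_force: 25.0
```

```bash
python3 pl.py; python3 ro.py 45 85
```

```text
plate front face n 147 yaw err deg 0.10635566969205465 lean(+x w/ z) deg -0.1396322006453804 fx at z60 -77.28274972990366
z max 413.02607163119893
[629.9412236    6.49453293  39.54359292] [ 0.44240671  0.58067828 -3.04862806] 31.14395532212044
side 514 fx [-79.5 -79.2 -78.3 -26.2  61.2  66.   68. ]
(-66, -50) 22 4.5 73.6
(-50, -30) 79 7.9 67.8
(30, 50) 63 10.0 66.0
(50, 66) 55 8.3 66.7
(66, 80) 11 1.7 72.0
top 0
```

Emit:
{"op": "arm_command", "data": {"plan": [[-1,0,-0.0007,0.003,0],[-1,0,0,0.003,0],[-1,0,0,0.002,0],[-1,0,0,0.001,0],[-1,0,0,0.001,0],[-1,0,0,0,0]], "newtons": 12}}

```text
clock: 23.3
eef_pos: [629.7, 7.1, 29.2]
eef_rot: [3.141, -0.0, 0.027]
wrist_force: [-0.3, -2.4, 0.0]
finger_gap: 31.9
finger_force: 12.0
```

Emit:
{"op": "arm_command", "data": {"plan": [[-1,0,0,0.0007,0],[-1,0,0,0,0],[-0.6,0,0,0,0],[-0.3,0,0,0,0],[0,0,0,0,0],[0,0,0,0,0],[0,0,0,-0.02,0],[0,0,0,-0.04,0],[0,0,0,-0.04,0],[0,0,-0.04,0,0],[0,0,-0.04,0,0],[0,0,-0.04,0,0],[0,0,-0.04,0,0],[0,0,0,0,0]], "newtons": 5}}

```text
clock: 25.05
eef_pos: [625.1, 169.6, 129.6]
eef_rot: [-3.141, -0.001, 0.03]
wrist_force: [-0.0, -1.0, 1.0]
finger_gap: 46.9
finger_force: 0.0
```

```bash
python3 look.py l6 270 110 340 220 215 150 325 260; python3 pl.py; python3 ro.py 45 75; python3 - <<'E'
from h import *
c=np.load("top_l6.npy",allow_pickle=True).item(); g=c["img"].min(2)
for u in(301,304,306,308): print(u,g[120:200,u].tolist())
E
```

```text
plate front face n 154 yaw err deg -0.6366785412781859 lean(+x w/ z) deg 0.2396996371972519 fx at z60 -77.30563901611644
z max 81.68729412286692
[625.47104425 166.46095532 129.04936396] [ 0.30799677  0.29623373 -0.21808656] 47.12364689855156
side 488 fx [-80.6 -79.5 -78.5  -6.5  60.7  66.1  67.4]
(-66, -50) 2 15.9 50.2
(-50, -30) 60 7.7 59.1
(30, 50) 63 7.4 59.3
(50, 66) 49 8.3 58.4
(66, 80) 10 5.0 59.7
top 1039 fx [-76.  -75.7 -58.4   1.5  61.6  66.1  67. ]
(-66, -50) 92 0.2 60.8
(-50, -30) 166 0.9 61.9
(30, 50) 167 0.7 61.7
(50, 66) 116 0.9 62.3
(66, 80) 23 0.4 64.0
301 [124, 155, 191, 212, 214, 215, 215, 215, 214, 212, 214, 213, 214, 213, 214, 213, 213, 212, 213, 213, 211, 212, 213, 212, 212, 211, 210, 210, 207, 209, 210, 209, 207, 206, 206, 204, 203, 203, 203, 205, 201, 201, 202, 200, 201, 199, 199, 199, 199, 197, 198, 196, 198, 194, 194, 195, 194, 195, 192, 193, 192, 192, 190, 189, 178, 158, 177, 227, 243, 244, 245, 243, 210, 136, 111, 157, 211, 225, 210, 217]
304 [136, 190, 230, 235, 234, 235, 234, 233, 234, 235, 235, 234, 235, 235, 235, 234, 235, 234, 233, 234, 233, 234, 233, 
[... 394 characters left out ...]
 226, 226, 227, 227, 227, 229, 228, 229, 229, 230, 230, 230, 229, 230, 230, 231, 231, 230, 231, 232, 231, 231, 231, 232, 231, 232, 233, 233, 233, 233, 233, 233, 233, 232, 233, 234, 233, 233, 233, 232, 233, 231, 229, 197, 164, 198, 238, 244, 244, 246, 243, 207, 133, 116, 169, 222, 232, 225, 226]
308 [120, 147, 177, 194, 194, 196, 195, 199, 200, 198, 200, 200, 202, 205, 204, 204, 205, 207, 208, 209, 209, 209, 211, 211, 214, 211, 211, 213, 212, 215, 213, 212, 215, 214, 213, 215, 214, 214, 217, 215, 217, 216, 216, 217, 217, 220, 219, 220, 220, 218, 220, 221, 221, 221, 221, 222, 222, 222, 222, 223, 223, 224, 224, 218, 185, 163, 207, 240, 245, 245, 245, 242, 208, 136, 119, 173, 224, 231, 227, 230]
```

View pics/l6.png

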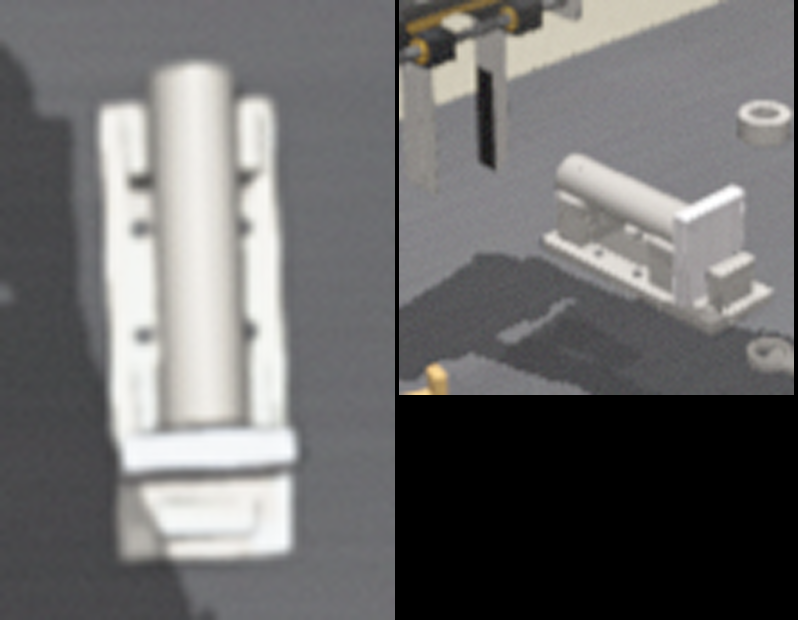

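The roller lies in the V and the plate still stands upright, with a thin dark gap at top crop (205,428). I compute the gap.

```bash
python3 - <<'E'
from h import *
c=np.load("top_l6.npy",allow_pickle=True).item(); y=np.radians(1.53)
F=lambda uv,z:((onplane(c,[uv],z)[0,:2]-[626.8,7.4])@[np.cos(y),np.sin(y)]).round(2)
print("far",F((304,120.65),66),"vis near",F((305,184.3),66),"plate back",F((305,186.2),80),"front top",F((305,192.4),80))
E
```

```text
far 70.78 vis near -59.62 plate back -65.02 front top -77.4
```

The gap is about 5.5 mm. I re-grip the roller and shift it 4 mm toward the plate.

Emit:
{"op": "arm_command", "data": {"plan": [[0.4,-0.0037,0.0395,0,0],[0.4,0,0.04,0,0],[0.4,0,0.04,0,0],[0.4,0,0.04,0,0],[0.4,0,0,0,0],[0.4,0,0,0,0]]}}

```text
clock: 26.05
eef_pos: [625.8, 7.5, 128.4]
eef_rot: [-3.141, -0.0, 0.026]
wrist_force: [0.3, 0.2, -0.2]
finger_gap: 65.7
finger_force: 0.0
```

Emit:
{"op": "arm_command", "data": {"plan": [[0.4,0,0,0.04,0],[0.4,0,0,0.04,0],[0.4,0,0,0.0185,0],[0.4,0,0,0,0],[-1,0,0,0,0],[-1,0,0,0,0],[-1,0,0,0,0],[-1,0,0,0,0],[-1,0,0,0,0],[-1,0,0,0,0]], "newtons": 10}}

```text
clock: 27.3
eef_pos: [626.1, 6.9, 30.3]
eef_rot: [3.141, -0.001, 0.027]
wrist_force: [-2.0, -5.0, 3.8]
finger_gap: 32.1
finger_force: 10.0
```

Emit:
{"op": "arm_command", "data": {"plan": [[-1,0,0,-0.001,0],[-1,0,0,-0.001,0],[-1,-0.001,0,0,0],[-1,-0.001,0,0,0],[-1,-0.001,0,0,0],[-1,-0.0008,0,0,0],[-1,0,0,0,0],[-1,0,0,0,0]], "newtons": 12}}

```text
clock: 28.3
eef_pos: [622.1, 7.5, 31.8]
eef_rot: [3.142, -0.0, 0.027]
wrist_force: [-0.7, -0.2, -3.0]
finger_gap: 31.9
finger_force: 12.0
```

```bash
python3 pl.py
```

```text
plate front face n 152 yaw err deg -0.4146495671852424 lean(+x w/ z) deg 0.738096865122484 fx at z60 -77.09980508813861
z max 406.76894806342204
[622.09545806   7.51665575  31.75697662] [ 1.1916389   0.01590364 -2.77163126] 31.62523123635137
```

Emit:
{"op": "arm_command", "data": {"plan": [[-1,0,0,0.001,0],[-1,0,0,0.001,0],[-1,0,0,0,0],[-0.6,0,0,0,0],[-0.3,0,0,0,0],[0.1,0,0,0,0],[0.1,0,0,0,0],[0.1,0,0,-0.02,0],[0.1,0,0,-0.04,0],[0.1,0,0,-0.02,0],[0.1,0,-0.04,0,0],[0.1,0,-0.04,0,0],[0.1,0,-0.04,0,0],[0.1,0,-0.04,0,0],[-1,0,0,0,0],[-1,0,0,0,0]], "newtons": 10}}

```text
clock: 30.35
eef_pos: [617.9, 167.0, 110.6]
eef_rot: [-3.142, -0.001, 0.027]
wrist_force: [-0.5, 0.7, -0.1]
finger_gap: 35.0
finger_force: 0.0
```

```bash
python3 pl.py; python3 - <<'E'
from h import *
c=eyes.camera("top"); np.save("top_l7.npy",c,allow_pickle=True); g=c["img"].min(2).astype(float); y=np.radians(1.53)
F=lambda uv,z:((onplane(c,[uv],z)[0,:2]-[626.8,7.4])@[np.cos(y),np.sin(y)]).round(2)
p=g[:,303:307].mean(1); print(p[112:128].round(),p[180:197].round())
i=np.where(p[112:130]>172)[0][0]+112; a=i-(p[i]-172)/(p[i]-p[i-1]); print("far",F((304.5,a),66))
i=180+p[180:191].argmin(); print("dark row",i)
E
```

```text
plate front face n 151 yaw err deg -0.005887834806137984 lean(+x w/ z) deg -0.961936411279765 fx at z60 -77.33090694475736
z max 81.52543783187464
[617.96707852 166.5933113  110.44028556] [-0.00281406  0.32408702 -0.00066485] 31.107503004899076
[112. 112. 110. 112. 113. 112. 112. 113. 113. 112. 136. 188. 226. 231.
 230. 230.] [222. 224. 223. 221. 222. 224. 232. 239. 243. 244. 245. 242. 207. 133.
 110. 161. 214.]
far 66.51
dark row 183
```

The gap is now about 1.5 mm and the plate is unmoved. Next I press on the roller's top with closed fingers.

Emit:
{"op": "arm_command", "data": {"plan": [[-1,0.0045,0.04,0,0],[-1,0,0.04,0,0],[-1,0,0.04,0,0],[-1,0,0.0394,0,0],[-1,0,0,0,0],[-1,0,0,0.02,0],[-1,0,0,0.014,0],[-1,0,0,0.003,0],[-1,0,0,0,0],[-1,0,0,0,0]], "newtons": 10}}

```text
clock: 31.7
eef_pos: [626.9, 8.3, 73.4]
eef_rot: [3.142, -0.001, 0.027]
wrist_force: [0.5, -0.1, -0.5]
finger_gap: 0.4
finger_force: 0.0
```

Emit:
{"op": "arm_command", "data": {"plan": [[-1,0,0.0008,0.003,0],[-1,0,0,0.002,0],[-1,0,0,0.001,0],[-1,0,0,0.001,0],[-1,0,0,0.0005,0],[-1,0,0,0,0],[-1,0,0,0,0]]}}

```text
clock: 32.58
eef_pos: [626.6, 7.4, 66.2]
eef_rot: [3.142, -0.0, 0.027]
wrist_force: [-4.9, -0.4, 9.1]
finger_gap: 0.8
finger_force: 4.3
```

Emit:
{"op": "arm_command", "data": {"plan": [[-1,-0.0005,0,0.0004,0],[-1,0,0,0,0],[-1,0,0,0,0]]}}

```text
clock: 32.95
eef_pos: [626.6, 7.4, 66.2]
eef_rot: [3.141, -0.002, 0.027]
wrist_force: [-4.0, 0.0, 10.2]
finger_gap: 0.7
finger_force: 4.9
```

```bash
python3 - <<'E'
from h import *
for i in range(5):
    eyes.camera("side"); s=manip.read_state(); print(s["wrist_force"].round(1),s["eef_pos"].round(2))
E
```

```text
[-3.3 -0.2  9.6] [626.62   7.42  66.15]
[-2.4  0.4  9.6] [626.6    7.41  66.15]
[-2.5  0.1  9.3] [626.61   7.4   66.13]
[-2.3  0.2  9.7] [626.59   7.4   66.14]
[-2.1 -0.2  9.8] [626.59   7.4   66.13]
```

Emit:
{"op": "arm_command", "data": {"plan": [[-1,-0.0002,0,0.0008,0],[-1,0,0,0,0],[-1,0,0,0,0],[-1,0,0,0,0]]}}

```text
clock: 33.7
eef_pos: [626.6, 7.4, 66.1]
eef_rot: [3.141, -0.003, 0.027]
wrist_force: [-4.0, 0.3, 16.0]
finger_gap: 0.6
finger_force: 7.8
```

```bash
python3 - <<'E'
from h import *
for i in range(4):
    eyes.camera("side"); s=manip.read_state(); print(s["wrist_force"].round(1),s["eef_pos"].round(2))
E
```

```text
[-5.   0.6 16. ] [626.64   7.39  66.06]
[-3.5 -0.1 15.3] [626.67   7.36  66.07]
[-4.2  0.  16.4] [626.66   7.43  66.08]
[-4.5  0.7 15.2] [626.65   7.39  66.08]
```

Emit:
{"op": "arm_command", "data": {"plan": [[-1,-0.0005,0,0,0],[-1,0,0,0,0],[-1,0,0,0,0],[-1,0,0,0,0]]}}

```text
clock: 34.4
eef_pos: [626.6, 7.4, 66.1]
eef_rot: [3.141, -0.004, 0.027]
wrist_force: [-1.6, 0.8, 13.3]
finger_gap: 0.3
finger_force: 6.8
```

```bash
python3 pl.py; python3 pl.py; python3 ro.py 45 72
```

```text
plate front face n 145 yaw err deg 0.5779657927217778 lean(+x w/ z) deg 0.4103519042172573 fx at z60 -77.23057344499495
z max 436.6981192943419
[626.56782391   7.38092641  66.09558179] [-1.26207023  0.52470173 13.46714943] 0.7942380595498584
plate front face n 150 yaw err deg -0.4983850196895843 lean(+x w/ z) deg 0.13611295183506986 fx at z60 -77.18492748363097
z max 436.8855739687876
[626.55647524   7.40900541  66.07733994] [-1.01349478 -0.32565008 14.0352064 ] 0.12998083728556709
side 452 fx [-79.8 -79.7 -78.8  -8.2  56.9  62.1  63.1]
(-66, -50) 2 16.0 53.1
(-50, -30) 60 8.2 58.9
(30, 50) 63 8.3 58.7
(50, 66) 44 7.3 59.6
(66, 80) 0 0 0
top 0
```

The side force is small, the plate is upright and the push is about 13.7 N. A slight extra push, then I hand in.

Emit:
{"op": "arm_command", "data": {"plan": [[-1,0,0,0.0002,0],[-1,0,0,0,0],[-1,0,0,0,0],[-1,0,0,0,0]]}}

```text
clock: 35.1
eef_pos: [626.6, 7.4, 66.1]
eef_rot: [3.141, -0.004, 0.027]
wrist_force: [-2.8, 0.9, 15.4]
finger_gap: 0.8
finger_force: 7.6
```

```bash
python3 - <<'E'
from h import *
f=[]
for i in range(3): eyes.camera("side"); f.append(manip.read_state()["wrist_force"])
f=np.mean(f,0); print(f)
if 13<f[2]<17: print(ticket.sign_off())
E
```

```text
[-2.02950689  0.51172565 15.23289518]
the job is handed in; nothing more can be done
None
```

The job is handed in at about 35 s: the plate stands upright and square in the slot about 2 mm off mid-slot, and the roller lies in the V about 1.5 mm from it, still pressed down with about 15 N by the closed fingertips.

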